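# Index the painting carriage to the green paint station

## Task

The coiled bowl rides on a sliding carriage that is locked by the red spring plunger knob. Pull the knob up, slide the carriage along to the station of the pot with the green lid, without letting the pin drop into any other hole on the way, feel for the hole there and let the pin spring fully home in it; then let go and leave everything else alone. Be gentle: do not force the pin sideways against its hole or press it down hard on the steel strip.

Things in the scene. Friction and masses are not known exactly. Their poses are not given: they have to be found in the camera images.
- knob_center (a point): Centre of the red plunger knob, an upright cylinder 26 mm in diameter, 24 mm high; 86 mm above the table with the pin home. Pulled straight up; carries the carriage along. Frame upright, x across the rail towards the bowl, y along the rail away from home. Grip it with the fingers on its two y sides (in line along the rail); the bowl is in the way across it.
- bowl_top (a point): Top centre of the coiled bowl, upside down and clamped on the carriage, 100 mm in diameter, this point 112 mm above the table, 85 mm behind the knob. The carriage plate (100 mm along the rail) has its flat top 52 mm above the table; on it, under the knob, stands a brass guide 20 mm in diameter, top 70 mm above the table.
- plunger_pull (a joint): Height of the plunger, m: 0 = pin fully home, 9 mm deep in a hole; 0.009 = its nose rides on top of the steel strip; above that it is clear; hard stop at 0.016. A spring pushes it down, 8 N at 0 rising to 13 N at the stop (pin and knob weigh 0.8 N), so when nothing holds it, it drops by itself as soon as the pin is over a hole.
- carriage_slide (a joint): Travel of the carriage along the rail, m: 0 = home hole, where it starts locked; grows towards the stations (+y of the jig), end stop at 0.225. It takes about 2 N to slide, about 6 N while the pin rides on the strip. A hole leaves the pin 1.5 mm of play either way along the rail.
- green_lid (a point): Centre of the top of the green lid of a closed pot, 44 mm in diameter, 46 mm high, fixed in the board behind the rail; frame upright, y along the rail away from home. It marks its station: the station's hole in the strip is in line with it across the rail (same y), but only roughly: the strip was shifted, so the hole lies up to 12 mm before or after the pot's centre line.
- plunger: The plunger, knob and steel pin in one piece; the pin, 8 mm in diameter with a flat nose, is on the knob's axis below it. Origin on this axis, at table height with the pin home; y along the rail.
- blue_lid (a point): Centre of the top of the blue lid of the like pot at another station (leave). The three stations are 60 mm apart, the first about 70 mm from home; green may be any of them. The strip's shift is the same for all.
- orange_lid (a point): Centre of the top of the orange lid of the pot at another station (leave).
- jig: The fixed plywood board, 250 x 420 x 15 mm, that carries the rail and the strip; origin at table height, 60 mm behind (+x) the line of the pin; x points away from the robot across the rail, y along the rail from home to the stations. The top of the steel strip is 35 mm above the table.
- white_pot: Loose pot with a white lid on the board behind the rail, 44 mm in diameter, 46 mm high, origin at its underside (bystander).
- bangle: Loose yellow bangle, 60 mm across, 8 mm high, on the board (bystander).
- oil_bottle: Amber and yellow bottle, 60 mm in diameter, 170 mm high, origin at its underside (bystander).
- basket: Small yellow bowl, 100 mm across, 45 mm high (bystander).
- paint_brush: Paint brush lying on the table (bystander).
- bobbin: Red bobbin, 40 mm in diameter, 45 mm high (bystander).
- water_mug: White mug, 72 mm in diameter, 85 mm high (bystander).

How it is judged:
By the outcome, as a careful person would: the job done as asked, in the order asked, and still so for the second after the job is handed in, with the robot touching nothing.
It also fails if it takes over 42 s, if anything falls off the work surface, if the arm or the gripper's body presses on something with over 40 N, if the wrist force passes 120 N, or if a joint passes its speed limit or range.

## Robot

A 6-joint arm with a two-finger parallel gripper is mounted at the origin on the work surface. World frame = base frame: x ahead of the robot, y to its left, z up, the work surface at z = 0. Lengths are in m, angles in rad, forces in N, time in s.
With the tool pointing down it reaches from about 0.35 to 0.975 m from the base axis. Payload 4.9 kg.
Tool frame: the origin (TCP) lies midway between the tips of the shut fingers; the grasp point (between the pads) lies 19 mm behind it; x points along the fingers, z is the direction in which the jaws open and shut, and the axes are right-handed (so a half turn about x gives the same grasp; the last joint's range is limited). The gripper opens to 85 mm and grips with 20 to 120 N. Pads are 22 mm wide; open, the fingers measure 114 mm over their backs; the gripper's body (76 mm by 85 mm) begins 54 mm behind the grasp point. The pads swing forward as they close: fully open they stand 13 mm farther back than shut.
Start: joints at [-1.276, 0.053, 1.613, -0, 1.476, -0.119], TCP at [0.251, -0.572, 0.196] pointing down, gripper open.
Joint ranges: [-3.01, 3.01], [-1.01, 2.22], [0.06, 2.58], [-1.02, 4.17], [0.09, 2.62], [-3.14, 3.14]. Speed limits (rad/s): [2.57, 2.57, 3.14, 3.14, 3.14, 3.14].

## Interface

Orientations are given as a 3x3 rotation matrix whose columns are the frame's x, y, z axes.
In Python, from workcell import env, imaging gives the robot as it stands.
- The arm moves only by the shell command python3 -m creep 'ROWS'. ROWS is JSON, a list of rows, each a list of 3 entries, a list of its own where there are three numbers: the closure in counts, from 0 (fully open) to 255 (shut), then the shift along the tool's x, y, z in cm, then the turn about the tool's x in rad. A call has 1 to 8 rows; each row shifts and turns the commanded pose from where the row before left it, along the tool's axes as they then stand; what a row does not reach is not made up. A row lasts 1/8 s, in which the tool goes at most 62.5 mm and 10.7 degrees, less where a joint would pass 70% of its speed; a pose out of reach is approached as far as the arm can. A call is refused whole if a number of a shift passes 6.25 or a number of a turn 0.188, either way. A call with a gripper value outside its range is refused whole. The fingers move at their own pace and stop on an object; the grip force is fixed at half the most. Time passes only in rows, so rows that do not move let the fingers close. It gives the time, the measured TCP pose, the force and the opening at its end, in the units of the state.
- env.get_obs(): the state, without advancing time (a new reading comes with each control period).
- imaging.get_image(name): name is "scene" or "top"; returns (picture, depth): 420x560x3 uint8, red, green, blue; 420x560 float32, m along the optical axis (not along the pixel's ray), 0 where there is no reading.
- imaging.camera_info(name): a dict with "fx", "fy", "cx", "cy" (pixels), "world_from_camera" (4x4, takes a point from camera to world coordinates). Camera axes: x right, y up, looking along -z (the intrinsics and any distortion apply to the point x, -y, -z); pixel columns grow to the right and rows downward; lengths in m; the calibration is good to about 2 mm. A picture is of the moment at which its call begins. camera_info takes no time and is no camera call.
- env.hand_in(): hands the job in, once; it reports no verdict.
The state is a dict: "time_s": time; "joints": joint angles; "dq": joint speeds; "effort": joint torques, N m; "tool_pos": TCP position; "tool_rot": TCP orientation; "force": force on the tool from outside, world axes, zero at the start; "torque": the same for the moment, N m; "width": finger opening in m.
Only numpy, scipy, OpenCV 4.12 (cv2) and the standard library are available. Lean on these libraries where they do the work, as an engineer would, in place of code of your own. Each camera call takes 0.05 s, during which the arm holds its last target.

## Working session

There is one attempt and no reset: what is moved stays moved. The work goes in short steps, Python scripts to look and compute and a shell command to move; the robot and the scene stay as the last step left them, time stands still between calls to the robot, and variables do not carry over. Pictures are saved under pics/ and viewed, and the job is handed in when it is done.

```bash
mkdir -p pics; ls; python3 - <<'E'
from workcell import env, imaging
import cv2,numpy as np
o=env.get_obs(); print({k:np.round(v,3).tolist() for k,v in o.items()})
for n in("scene","top"):
    im,d=imaging.get_image(n); cv2.imwrite(f"pics/{n}0.png",im[:,:,::-1]); np.savez(f"{n}0.npz",im=im,d=d)
    print(n,imaging.camera_info(n))
E
```

```text
pics
{'time_s': 0.0, 'joints': [-1.276, 0.053, 1.614, -0.0, 1.476, -0.119], 'dq': [-0.0, -0.002, 0.0, -0.003, -0.002, 0.0], 'effort': [-0.0, -39.368, -37.018, -0.0, 0.007, 0.0], 'tool_pos': [0.251, -0.572, 0.195], 'tool_rot': [[-0.001, 0.916, 0.402], [0.002, 0.402, -0.916], [-1.0, 0.0, -0.002]], 'force': [0.012, 0.312, -0.143], 'torque': [0.014, -0.019, 0.004], 'width': 0.086}
scene {'fx': 454.2002929630305, 'fy': 454.2002929630305, 'cx': 287.8662629942008, 'cy': 213.3069754191148, 'world_from_camera': array([[-0.77919157, -0.42829678,  0.45762689,  1.13883052],
       [ 0.6267651 , -0.52647998,  0.57444264,  0.68708454],
       [-0.00510054,  0.73442542,  0.67867024,  0.91234617],
       [ 0.        ,  0.        ,  0.        ,  1.        ]])}
top {'fx': 384.1972265684374, 'fy': 384.1972265684374, 'cx': 280.33950501121797, 'cy': 207.3590429490101, 'world_from_camera': array([[ 0.07094009,  0.97290363, -0.22005916,  0.39315535],
       [-0.99747933,  0.06884286, -0.0171945 , -0.00324946],
       [-0.00157909,  0.22072424,  0.97533498,  0.94766246],
       [ 0.        ,  0.        ,  0.        ,  1.        ]])}
```

View pics/scene0.png

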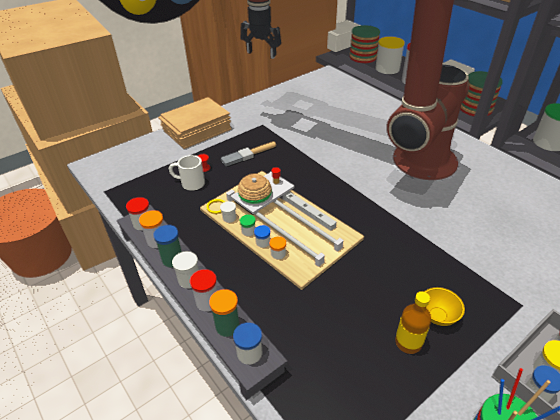

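View pics/top0.png

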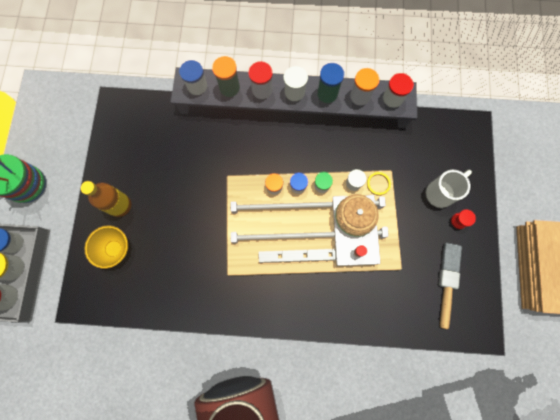

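The board is at mid-table: knob at top (361,252), bowl (358,213), and green (324,181), blue (299,182) and orange (274,183) lids. The strip runs left from the knob along row 256. I'll measure these next.

```bash
cat > h.py <<'E'
import numpy as np,cv2
from workcell import env,imaging
def ray(n,u,v):
    c=imaging.camera_info(n);T=c["world_from_camera"]
    d=T[:3,:3]@np.array([(u-c["cx"])/c["fx"],-(v-c["cy"])/c["fy"],-1]);return T[:3,3],d
def onz(n,u,v,z):
    o,d=ray(n,u,v);return o+d*(z-o[2])/d[2]
def two(uv1,uv2):
    (a,d),(b,e)=ray("top",*uv1),ray("scene",*uv2)
    s=np.linalg.lstsq(np.c_[d,-e],b-a,rcond=None)[0]
    return (a+s[0]*d+b+s[1]*e)/2, np.linalg.norm(a+s[0]*d-b-s[1]*e)
def blobs(im,lo,hi,box,minA=15):
    h=cv2.cvtColor(im,cv2.COLOR_RGB2HSV);m=cv2.inRange(h,lo,hi)
    if lo[0]==0 and hi[0]<=6: m|=cv2.inRange(h,(174,lo[1],lo[2]),(180,255,255))
    k=np.zeros_like(m);x0,y0,x1,y1=box;k[y0:y1,x0:x1]=m[y0:y1,x0:x1]
    n,l,s,c=cv2.connectedComponentsWithStats(k)
    return [(s[i].tolist(),c[i].round(2).tolist()) for i in range(1,n) if s[i,4]>=minA]
E
python3 - <<'E'
from h import *
B={"top":(225,165,402,275),"scene":(200,160,365,290)}
C={"red":((0,150,80),(6,255,255)),"green":((50,120,50),(80,255,255)),"blue":((100,150,60),(125,255,255)),"orange":((8,200,150),(18,255,255))}
for n in B:
    im=np.load(n+"0.npz")["im"]
    for c in C:print(n,c,blobs(im,*C[c],B[n]))
    x0,y0,x1,y1=B[n] 
    cv2.imwrite(f"pics/{n}z.png",cv2.resize(im[y0:y1,x0:x1],None,fx=4.5,fy=4.5,interpolation=cv2.INTER_CUBIC)[:,:,::-1])
E
```

```text
top red [([356, 246, 10, 10, 80], [360.52, 250.59])]
top green [([316, 172, 16, 17, 206], [323.2, 180.34])]
top blue [([292, 173, 14, 13, 134], [298.28, 179.49])]
top orange []
scene red [([202, 160, 8, 12, 72], [205.14, 165.67]), ([271, 167, 10, 12, 85], [275.73, 171.88]), ([200, 269, 17, 21, 297], [206.96, 279.27])]
scene green [([239, 193, 32, 11, 86], [254.9, 199.56]), ([239, 214, 16, 14, 161], [247.09, 220.5])]
scene blue [([254, 225, 16, 14, 172], [261.78, 231.65])]
scene orange [([270, 237, 16, 14, 169], [277.64, 243.03])]
```

View pics/topz.png

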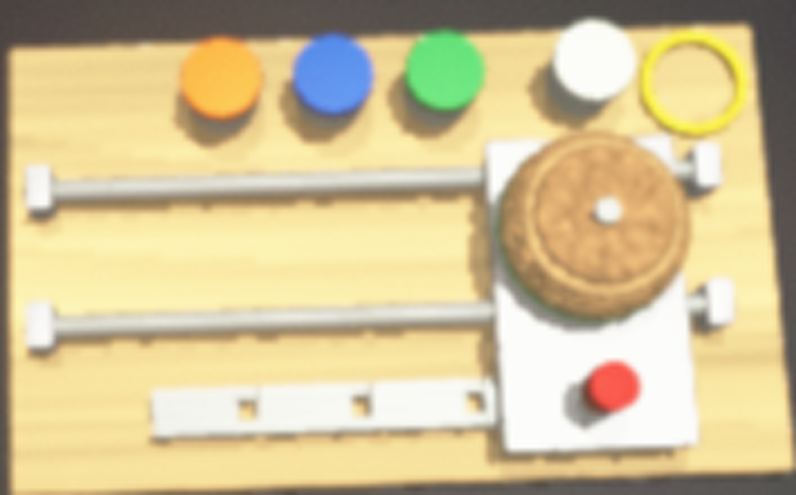

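View pics/scenez.png

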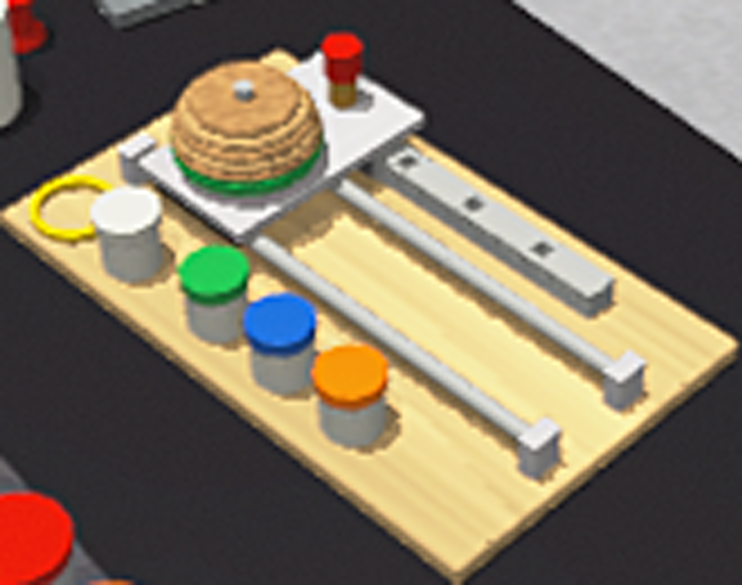

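Both views show three holes in the strip. Green is the first station and its hole is at about top (330.6,254.3). I'll work out the positions.

```bash
python3 - <<'E'
from h import *
t=[(225+(x-0.0)/4.5-.4,165+y/4.5-.4) for x,y in((475,402),(361,405),(247,408))]
s=[(200+x/4.5-.4,160+y/4.5-.4) for x,y in((409,161),(474,203),(543,249))]
H=[onz("top",*p,.035) for p in t];H2=[onz("scene",*p,.035) for p in s]
print("holes top",np.round(H,4).tolist());print("holes scene",np.round(H2,4).tolist())
# lids & knob: triangulate with depth + rings
for n in("top","scene"):
    z=np.load(n+"0.npz");im,d=z["im"],z["d"];c=imaging.camera_info(n);T=c["world_from_camera"]
    hs=cv2.cvtColor(im,cv2.COLOR_RGB2HSV)
    v,u=np.indices(d.shape);P=np.stack([(u-c["cx"])/c["fx"]*d,-(v-c["cy"])/c["fy"]*d,-d],-1)@T[:3,:3].T+T[:3,3]
    B={"top":(225,165,402,275),"scene":(200,185,365,290)}[n]
    for nm,lo,hi in(("red",0,5),("green",55,80),("blue",100,125),("orange",9,17)):
        m=(hs[...,0]>=lo)&(hs[...,0]<=hi)&(hs[...,1]>140)&(hs[...,2]>60)&(d>0)
        zlim=(.085,.11) if nm=="red" else (.05,.075)
        m&=(P[...,2]>zlim[0])&(P[...,2]<zlim[1])&(P[...,0]>.25)&(P[...,0]<.65)&(P[...,1]>-.3)&(P[...,1]<.15)
        q=P[m]
        if len(q):
            zt=np.percentile(q[:,2],80);q2=q[q[:,2]>zt-.005]
            print(n,nm,len(q),"zt",zt.round(4),"mid",((q2.max(0)+q2.min(0))/2).round(4),"mean",q2.mean(0).round(4))
E
```

```text
holes top [[0.4945, -0.113, 0.035], [0.4887, -0.0532, 0.035], [0.4829, 0.0066, 0.035]]
holes scene [[0.492, -0.1118, 0.035], [0.4857, -0.0529, 0.035], [0.4803, 0.0077, 0.035]]
top red 86 zt 0.0995 mid [ 0.4999 -0.1731  0.0993] mean [ 0.5    -0.1727  0.0983]
top blue 40 zt 0.0625 mid [ 0.6453 -0.0261  0.0622] mean [ 0.6461 -0.0267  0.0613]
top orange 29 zt 0.061 mid [0.6409 0.0315 0.0596] mean [0.6384 0.0316 0.0597]
scene red 56 zt 0.0987 mid [ 0.5027 -0.1716  0.0988] mean [ 0.5021 -0.1704  0.098 ]
scene green 74 zt 0.0716 mid [ 0.5966 -0.1435  0.0706] mean [ 0.6088 -0.132   0.0707]
scene blue 22 zt 0.0621 mid [ 0.645  -0.0226  0.0604] mean [ 0.6455 -0.0244  0.0608]
scene orange 16 zt 0.0613 mid [ 0.5727 -0.0555  0.066 ] mean [ 0.6264 -0.004   0.0629]
```

```bash
python3 - <<'E'
from h import *
y=np.array([-.0969,.9953,0]);x=np.array([.9953,.0969,0])
G=[onz("top",225+445/4.5-.4,165+70/4.5-.4,.061),onz("scene",247.1,220-.6,.061)]
K=[onz("top",225+614/4.5-.4,165+385/4.5-.4,.098),onz("scene",200+343/4.5-.4,160+43/4.5-.4,.098)]
H=[np.array([.4945,-.113,.035]),np.array([.492,-.1118,.035])]
for g,k,h in zip(G,K,H):
    print(g.round(4),k.round(4),"green-knob y",(g-k)@y,"hole-knob y,x",(h-k)@y,(h-k)@x)
o=env.get_obs();R=o["tool_rot"];k=(K[0]+K[1])/2
print("knob",k, "angle of tool z",np.degrees(np.arctan2(R[1,2],R[0,2])),"want",np.degrees(np.arctan2(-y[1],-y[0])))
print(o["tool_pos"])
E
```

```text
[ 0.6674 -0.0863  0.061 ] [ 0.5007 -0.1731  0.098 ] green-knob y 0.07023339867446733 hole-knob y,x 0.06046037147178304 -0.00032746868045370003
[ 0.6662 -0.0845  0.061 ] [ 0.4969 -0.1743  0.098 ] green-knob y 0.0729615892950483 hole-knob y,x 0.06271623077944445 0.0011839123133339728
knob [ 0.49879163 -0.17373961  0.098     ] angle of tool z -66.29176493430465 want -84.43934622123165
[ 0.25112354 -0.57166127  0.19529697]
```

```bash
python3 -m creep '[[0,[0,0,0],0.158],[0,[0,0,0],0.159],[0,[0,3.5,-4.6],0],[0,[0,3.5,-4.6],0],[0,[0,3.5,-4.6],0],[0,[0,3.5,-4.6],0],[0,[0,3.5,-4.6],0],[0,[0,3.5,-4.6],0]]'
```

```text
time_s: 1.1
tool_pos: [0.4341, -0.2754, 0.196]
tool_rot: [[-0.0, 0.995, 0.096], [0.0, 0.096, -0.995], [-1.0, -0.0, -0.0]]
force: [1.2, -1.1, -0.1]
width: 0.0854
```

```bash
python3 -m creep '[[0,[0,3.7,-4.7],0],[0,[0,3.8,-4.85],0],[0,[3,0,0],0],[0,[3,0,0],0],[0,[0,0,0],0]]'
cat > look.py <<'E'
import sys
from h import *
t=sys.argv[1]
B={"top":(250,160,402,275),"scene":(200,130,365,255)}
for n in B:
    im,d=imaging.get_image(n);x0,y0,x1,y1=B[n]
    cv2.imwrite(f"pics/{n}{t}.png",cv2.resize(im[y0:y1,x0:x1],None,fx=4.5,fy=4.5,interpolation=cv2.INTER_CUBIC)[:,:,::-1])
E
python3 look.py 1; python3 -c "
from workcell import env;o=env.get_obs();print(o['tool_pos'],o['force'])"
```

```text
time_s: 1.72
tool_pos: [0.4968, -0.1735, 0.133]
tool_rot: [[-0.006, 0.995, 0.097], [0.003, 0.097, -0.995], [-1.0, -0.006, -0.004]]
force: [-0.0, -0.1, -0.2]
width: 0.0858
[ 0.49908348 -0.17507524  0.13678987] [ 0.27719512 -0.13139776  0.60167056]
```

View pics/scene1.png

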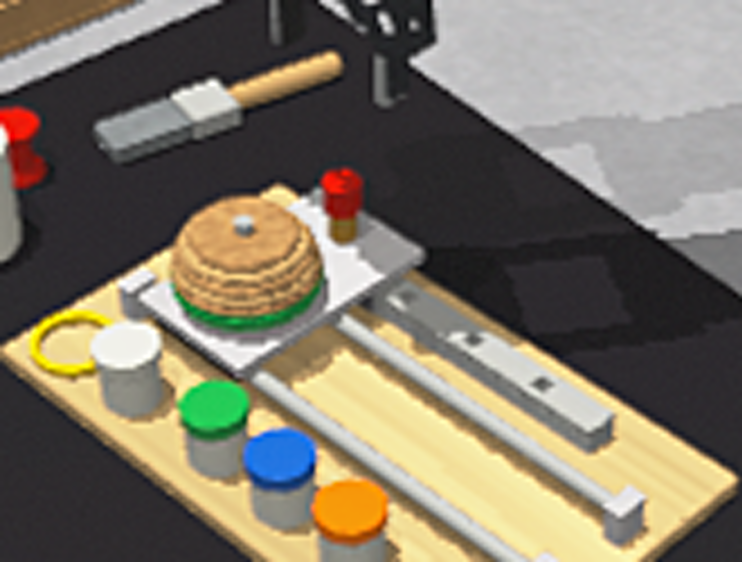

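View pics/top1.png

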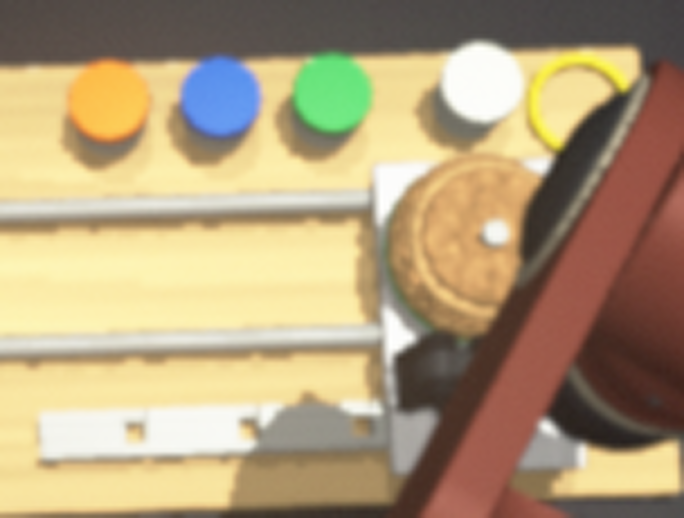

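```bash
python3 -m creep '[[0,[2.3,0,-0.2],0],[0,[2.3,0,0],0],[0,[2.3,0,0],0],[60,[0,0,0],0],[110,[0,0,0],0],[110,[0,0,0],0],[110,[0,0,0],0]]'
```

```text
time_s: 2.7
tool_pos: [0.4996, -0.1733, 0.0686]
tool_rot: [[0.002, 0.995, 0.097], [-0.001, 0.097, -0.995], [-1.0, 0.002, 0.001]]
force: [0.2, 0.4, 0.3]
width: 0.0484
```

```bash
python3 -m creep '[[140,[0,0,0],0],[155,[0,0,0],0],[155,[0,0,0],0]]'; python3 -c "
from h import *
im,d=imaging.get_image('scene')
cv2.imwrite('pics/s2.png',cv2.resize(im[120:210,225:345],None,fx=6,fy=6,interpolation=cv2.INTER_CUBIC)[:,:,::-1])"
```

```text
time_s: 3.08
tool_pos: [0.4988, -0.1729, 0.0673]
tool_rot: [[-0.0, 0.995, 0.097], [0.0, 0.097, -0.995], [-1.0, -0.0, -0.0]]
force: [0.4, 0.7, -0.3]
width: 0.0337
```

View pics/s2.png

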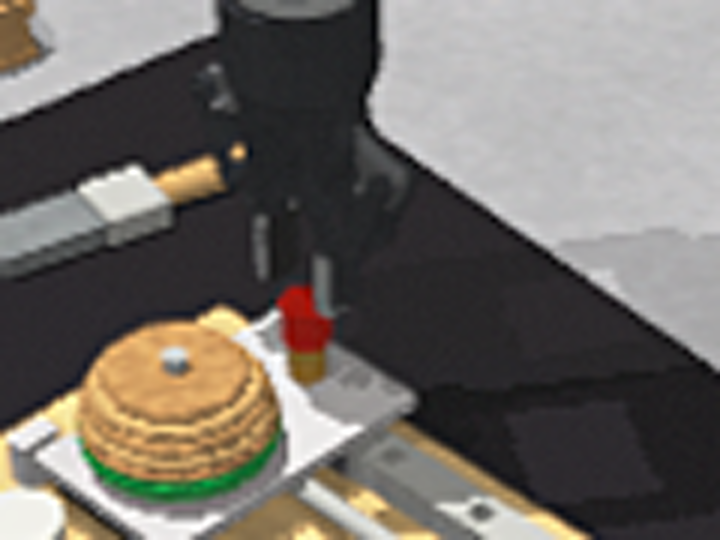

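The near fingertip ends around crop (330,310), over the knob's upper right edge, which is higher than I expected. I'll check it with depth.

```bash
python3 - <<'E'
from h import *
im,d=imaging.get_image('scene')
cv2.imwrite('pics/s3.png',cv2.resize(im[150:190,255:295],None,fx=14,fy=14,interpolation=cv2.INTER_NEAREST)[:,:,::-1])
c=imaging.camera_info('scene');T=c["world_from_camera"]
v,u=np.indices(d.shape);P=np.stack([(u-c["cx"])/c["fx"]*d,-(v-c["cy"])/c["fy"]*d,-d],-1)@T[:3,:3].T+T[:3,3]
O=np.array([.4993,-.173,0]);y=np.array([-.0969,.9953,0]);x=np.array([.9953,.0969,0])
for r in range(152,188,2):
    print(r,' '.join('%4d,%4d,%3d'%(1e3*(P[r,k]-O)@x,1e3*(P[r,k]-O)@y,1e3*P[r,k,2]) for k in range(265,286,2)))
E
```

```text
152   11, -30,151   13, -18,158   10, -13,159   -3, -20,149  -12, -22,143   16,  18,178   13,  23,179    3,  20,173    0,  24,173   -6,  26,170   12,  54,194
154   11, -30,144   12, -20,149    4, -20,146    1, -15,146   -9, -19,139   19,  21,174   15,  25,174    6,  24,169    3,  29,170   -8,  24,161   11,  53,186
156 -111,-173,  2   10, -22,141    4, -20,139   -4, -22,133   -4, -14,137 -139,-153,  0   16,  26,168    8,  26,165 -155,-141, -3   11,  45,175   10,  52,179
158 -104,-166,  1   10, -23,133    8, -17,135    0, -18,129   -7, -17,126 -128,-142,  1   11,  21,156   10,  27,159    2,  27,155   14,  48,171   12,  54,174
160  -95,-156,  3   10, -24,126    7, -18,127    2, -15,126   -6, -16,121 -121,-134,  1   12,  21,150    9,  26,152    5,  30,152   11,  45,162   10,  52,165
162  -90,-151,  0    5, -29,113    9, -16,122   -1, -20,114   -5, -16,114 -111,-123,  3    9,  17,140   12,  29,148   11,  36,150    9,  42,152    9,  50,157
164  -84,-144,  0  -87,-138,  0   10, -16,115    0, -18,109   -4, -15,108 -107,-120,  0   10,  18,134    7,  24,135    7,  31,139   -3,  29,132 -127, -9
[... 1043 characters left out ...]
  2,   8, 72  -21,  -8, 49  -23,  -2, 52  -71, -43,  2  -77, -40,  1
180   62,  23,107   49,  16, 96    6, -23, 49    3, -18, 50   13,   2, 67    7,   5, 66    3,   9, 66  -11,   1, 53  -17,   4, 51  -20,   9, 53  -70, -33,  0
182   65,  27,104   56,  25, 98   45,  20, 88   10,  -9, 52    9,  -2, 55    7,   4, 57    1,   6, 56   -7,   5, 50   -9,  12, 53  -12,  18, 54  -17,  21, 53
184   70,  31,102   65,  34,101   53,  29, 91   14,  -5, 49   13,   2, 52    7,   4, 51    1,   7, 48    0,  13, 51   -4,  17, 51  -10,  20, 49  -12,  26, 51
186   73,  35, 99   70,  39, 99   59,  36, 91   24,   4, 52   16,   5, 48   15,  12, 52   10,  16, 51    7,  21, 52    0,  23, 49   -3,  27, 49   -6,  32, 51
```

View pics/s3.png

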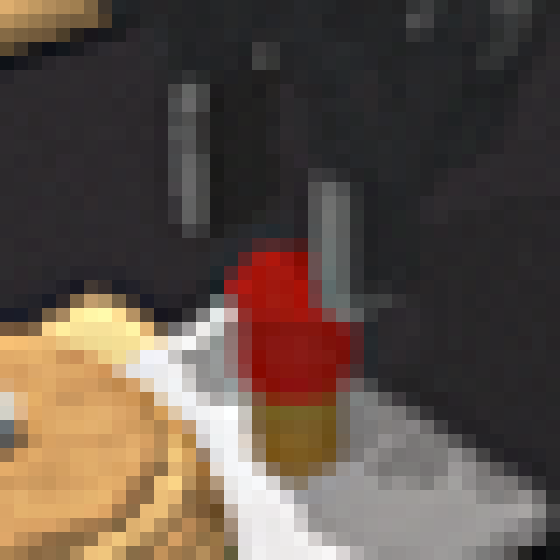

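Depth puts the fingertips at z≈0.104, about 36 mm above what the reported TCP suggests, while x and y are centred (pads at ±17 mm). I'll trust the camera, widen the fingers, and lower in checked steps.

```bash
python3 -m creep '[[110,[0,0,0],0],[110,[0,0,0],0],[110,[1.0,0,0],0],[110,[1.0,0,0],0],[110,[0.5,0,0],0],[110,[0,0,0],0]]'; cat > fz.py <<'E'
import sys
from h import *
im,d=imaging.get_image('scene')
cv2.imwrite('pics/%s.png'%sys.argv[1],cv2.resize(im[145:200,245:305],None,fx=10,fy=10,interpolation=cv2.INTER_NEAREST)[:,:,::-1])
c=imaging.camera_info('scene');T=c["world_from_camera"]
v,u=np.indices(d.shape);P=np.stack([(u-c["cx"])/c["fx"]*d,-(v-c["cy"])/c["fy"]*d,-d],-1)@T[:3,:3].T+T[:3,3]
O=np.array([.4993,-.173,0]);y=np.array([-.0969,.9953,0]);x=np.array([.9953,.0969,0])
for r in range(160,186,2):
    print(r,' '.join('%4d,%4d,%3d'%(1e3*(P[r,k]-O)@x,1e3*(P[r,k]-O)@y,1e3*P[r,k,2]) for k in range(263,292,2)))
E
python3 fz.py s4
```

```text
time_s: 3.92
tool_pos: [0.4983, -0.1726, 0.0414]
tool_rot: [[-0.002, 0.995, 0.097], [0.001, 0.097, -0.995], [-1.0, -0.001, -0.001]]
force: [0.5, 0.6, 0.0]
width: 0.0484
160  -93,-165,  0   14, -28,125    9, -25,124    2, -23,122   -8, -28,113 -115,-138,  2   16,  17,150   18,  28,157    4,  21,146    2,  27,148   -4,  27,145   10,  51,165    8,  57,167    7,  65,170    0,  64,166
162  -86,-156,  0  -88,-149,  2    8, -26,116    4, -21,116   -2, -21,113 -108,-130,  2 -113,-126,  1   17,  27,149   12,  29,147    4,  29,143  -10,  21,131   13,  54,161    9,  59,161    4,  62,160   -3,  61,156
164  -77,-147,  0  -86,-146, -3   11, -23,112    2, -24,107   -5, -24,103 -101,-122,  1 -104,-117,  2 -112,-115,  0   13,  30,141    6,  31,138 -123, -97,  3   11,  53,152   12,  62,157    2,  59,151   -6,  58,146
166  -69,-137,  1  -75,-134,  0   11, -24,104    1, -26, 98   -3, -22, 97  -94,-116,  0  -96,-107,  3 -104,-106,  0    9,  26,130   11,  36,136    0,  33,129   11,  53,146   11,  60,149   -3,  53,138   -7,  57,137
168  -64,-132, -1  -65,-123,  3   11, -24, 97    4, -22, 94   -5, -26, 86  
[... 1150 characters left out ...]
89  -74, -37,  4  -80, -35,  2  -87, -32,  0  -89, -25,  2
180   64,  17,105   59,  19,103   48,  15, 95    7, -21, 51    4, -15, 52   12,   2, 67    8,   6, 67    2,   8, 65  -14,  -1, 50    8,  32, 82  -24,   6, 49  -71, -34,  0  -75, -29,  0  -78, -23,  1  -84, -19,  0
182   69,  22,103   66,  28,105   56,  25, 98   46,  21, 89   10,  -9, 52   12,   1, 59    6,   3, 57    1,   7, 56   -5,   7, 52  -11,  10, 51  -16,  14, 50  -16,  22, 54  -23,  24, 52  -71, -15,  2  -79, -15, -2
184   76,  30,104   70,  31,102   62,  31, 97   52,  28, 89   17,  -3, 51   12,   1, 51   12,  10, 57    2,   7, 49    0,  13, 51   -4,  17, 51   -6,  24, 54   -9,  29, 55  -17,  30, 50  -22,  34, 50  -24,  40, 53
```

View pics/s4.png

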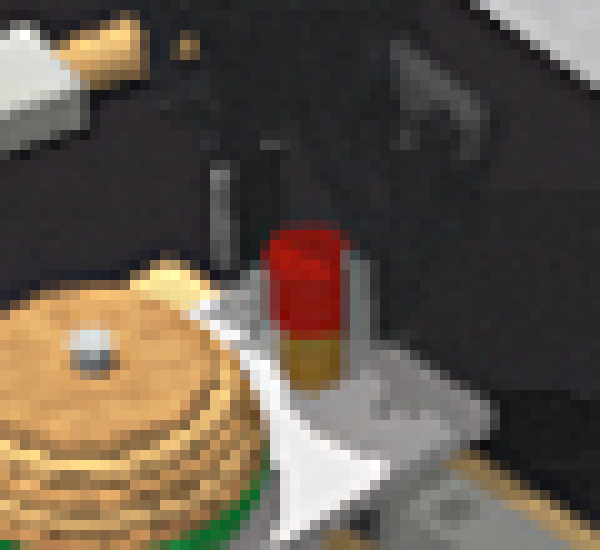

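Tips are now about 0.082 m high and straddle the knob: pads at crop (220,220) and (355,300), knob at (305,280). I'll go 7 mm lower and close gradually.

```bash
python3 -m creep '[[140,[0.7,0,0],0],[155,[0,0,0],0],[165,[0,0,0],0],[165,[0,0,0],0]]'; python3 fz.py s5
```

```text
time_s: 4.47
tool_pos: [0.499, -0.173, 0.0356]
tool_rot: [[0.0, 0.995, 0.097], [-0.0, 0.097, -0.995], [-1.0, 0.0, 0.0]]
force: [0.6, -0.1, -0.1]
width: 0.0298
160   10, -41,117    4, -39,114   11, -22,127   10, -15,130    0, -17,124   -6, -16,121   17,  18,151   13,  22,151    8,  25,150   -6,  18,139   -8,  24,141   10,  51,165   11,  61,170    6,  64,169    0,  64,165
162  -84,-154,  1  -92,-153, -1   12, -21,121    9, -16,122    1, -17,117   -6, -17,113   18,  19,145   14,  23,145    8,  24,143    2,  27,141   -7,  24,134   12,  54,161   10,  60,162    7,  65,163   -2,  62,157
164  -77,-146,  1  -82,-142,  0   15, -19,116    9, -17,114    1, -17,110   -2, -12,110   17,  17,137   15,  23,139   11,  28,139   -5,  18,125   -7,  24,127   11,  53,152   11,  61,157    0,  57,149  -10,  54,142
166  -66,-134,  5  -75,-134,  0  -77,-127,  3    9, -17,106    2, -16,104   -6, -17, 98 -102,-115, -3   14,  22,130   12,  28,133    0,  23,123   11,  45,141   12,  54,147    7,  57,145   -4,  52,137 -135, -71,  2
168  -66,-134, -3  -65,-123,  3  -72,-121,  0   10, -17,100    4, -13, 99   -2, -12, 
[... 1140 characters left out ...]
80  -79, -42,  0  -82, -36,  0  -84, -29,  3  -91, -27,  0
180   63,  15,103   61,  22,106   50,  18, 97    9, -20, 52    2, -18, 50   10,   0, 64    9,   6, 68   12,  18, 76    7,  21, 75  -17,   4, 51  -22,   7, 50  -70, -33,  0  -74, -28,  1  -78, -23,  1  -80, -16,  4
182   68,  21,102   65,  26,103   56,  24, 97   43,  19, 87    9, -11, 50   10,  -1, 56    5,   2, 56    4,  10, 59   -6,   7, 52   -8,  13, 54  -15,  14, 50  -18,  20, 52  -22,  25, 53  -73, -18,  0  -73,  -9,  4
184   75,  29,103   71,  32,103   65,  34,101   52,  28, 89   16,  -3, 50   12,   0, 50    9,   6, 52    4,  10, 52    0,  13, 51  719, 794,912   -8,  22, 51  -16,  23, 47  -15,  32, 53  -19,  37, 54  -24,  40, 53
```

View pics/s5.png

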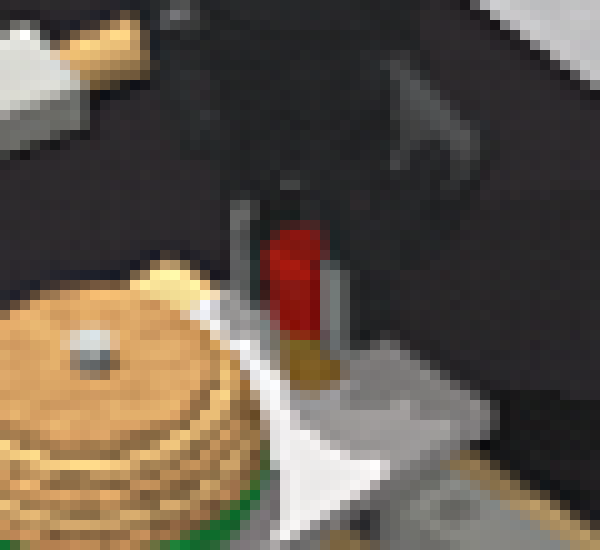

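Pads straddle the knob. I'll close in small steps and watch the side force.

```bash
python3 -m creep '[[170,[0,0,0],0],[170,[0,0,0],0]]';python3 -m creep '[[173,[0,0,0],0],[173,[0,0,0],0]]'; python3 -m creep '[[175,[0,0,0],0],[175,[0,0,0],0]]'
```

```text
time_s: 4.78
tool_pos: [0.4989, -0.173, 0.0355]
tool_rot: [[0.0, 0.995, 0.097], [-0.0, 0.097, -0.995], [-1.0, 0.0, 0.0]]
force: [-0.1, 0.1, 0.5]
width: 0.0289
time_s: 5.03
tool_pos: [0.4989, -0.1729, 0.0354]
tool_rot: [[-0.0, 0.995, 0.097], [0.0, 0.097, -0.995], [-1.0, -0.0, -0.0]]
force: [-0.3, 0.0, -0.1]
width: 0.0271
time_s: 5.28
tool_pos: [0.4989, -0.173, 0.0354]
tool_rot: [[0.0, 0.995, 0.097], [-0.0, 0.097, -0.995], [-1.0, 0.0, 0.0]]
force: [0.4, -1.5, 0.1]
width: 0.0265
```

```bash
python3 -m creep '[[178,[0,0,0],0],[178,[0,0,0],0]]';python3 -m creep '[[190,[0,0,0],0],[190,[0,0,0],0]]'
```

```text
time_s: 5.52
tool_pos: [0.4989, -0.1732, 0.0355]
tool_rot: [[0.0, 0.995, 0.097], [-0.0, 0.097, -0.995], [-1.0, 0.0, 0.0]]
force: [-0.0, -1.0, -0.0]
width: 0.0261
time_s: 5.78
tool_pos: [0.499, -0.1731, 0.0357]
tool_rot: [[0.0, 0.995, 0.097], [-0.0, 0.097, -0.995], [-1.0, 0.0, 0.0]]
force: [-1.2, -1.1, 2.5]
width: 0.0244
```

```bash
python3 -m creep '[[255,[0,0,0],0],[255,[0,0,0],0]]';python3 -m creep '[[255,[-0.3,0,0],0],[255,[0,0,0],0]]';
```

```text
time_s: 6.02
tool_pos: [0.499, -0.1731, 0.0357]
tool_rot: [[0.0, 0.995, 0.097], [-0.0, 0.097, -0.995], [-1.0, 0.0, 0.0]]
force: [-2.3, -1.5, 3.7]
width: 0.0243
time_s: 6.28
tool_pos: [0.4987, -0.1723, 0.037]
tool_rot: [[0.0, 0.995, 0.097], [0.001, 0.097, -0.995], [-1.0, 0.0, -0.001]]
force: [5.2, -0.9, -9.6]
width: 0.0241
```

```bash
python3 -m creep '[[255,[-0.3,0,0],0],[255,[-0.3,0,0],0],[255,[-0.3,0,0],0],[255,[0,0,0],0],[255,[0,0,0],0]]'; python3 fz.py s6 >/dev/null; python3 -m creep '[[255,[0,0,0],0]]'
```

```text
time_s: 6.9
tool_pos: [0.4986, -0.1721, 0.0456]
tool_rot: [[-0.0, 0.995, 0.097], [0.001, 0.097, -0.995], [-1.0, 0.0, -0.001]]
force: [7.2, -1.4, -11.6]
width: 0.0245
time_s: 7.08
tool_pos: [0.4986, -0.1721, 0.0456]
tool_rot: [[-0.0, 0.995, 0.097], [0.001, 0.097, -0.995], [-1.0, 0.0, -0.001]]
force: [6.1, -1.6, -13.1]
width: 0.0239
```

View pics/s6.png

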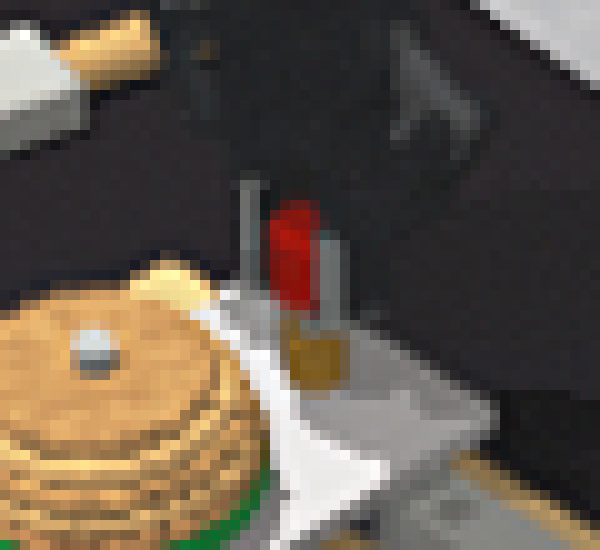

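```bash
python3 -m creep '[[255,[-0.25,0.05,0],0],[255,[0,0,0],0],[255,[0,0,0],0]]'
```

```text
time_s: 7.45
tool_pos: [0.4986, -0.1719, 0.0478]
tool_rot: [[-0.001, 0.995, 0.097], [0.002, 0.097, -0.995], [-1.0, -0.001, -0.002]]
force: [5.0, -1.2, -12.9]
width: 0.0242
```

```bash
python3 -m creep '[[255,[0,0,-0.5],0],[255,[0,0,-0.8],0],[255,[0,0,-0.8],0],[255,[0,0,-0.8],0],[255,[0,0,-0.8],0],[255,[0,0,-0.8],0],[255,[0,0,-0.5],0],[255,[0,0,0],0]]'
```

```text
time_s: 8.45
tool_pos: [0.4933, -0.1217, 0.0483]
tool_rot: [[-0.003, 0.995, 0.097], [0.003, 0.097, -0.995], [-1.0, -0.002, -0.003]]
force: [3.3, 2.1, -14.1]
width: 0.0241
```

```bash
python3 look.py 7
```

```text
(no output)
```

View pics/scene7.png

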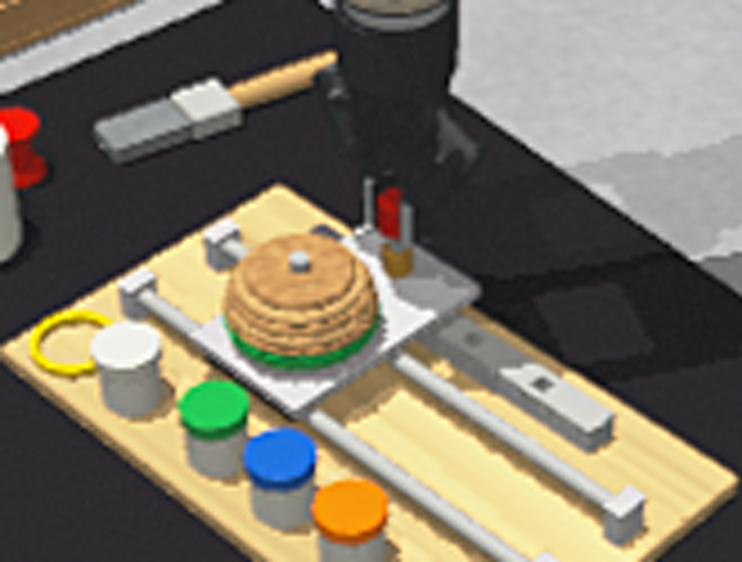

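View pics/top7.png

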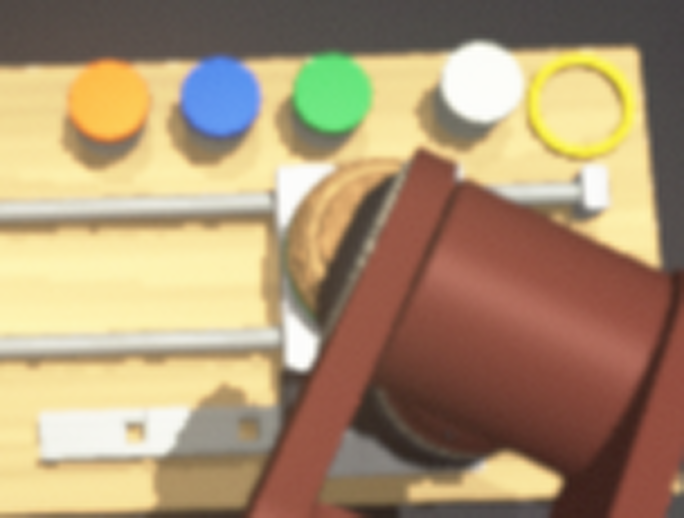

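```bash
python3 -m creep '[[255,[0,0,-0.3],0],[255,[0,0,-0.3],0],[255,[0,0,0],0],[255,[0,0,0],0]]'; python3 -m creep '[[255,[0.2,0,0],0],[255,[0,0,0],0],[255,[0,0,0],0]]';python3 -m creep '[[255,[0.1,0,0],0],[255,[0,0,0],0]]'
```

```text
time_s: 9.05
tool_pos: [0.493, -0.117, 0.0494]
tool_rot: [[-0.002, 0.995, 0.097], [0.0, 0.097, -0.995], [-1.0, -0.002, -0.001]]
force: [-2.0, -1.6, -13.2]
width: 0.0242
time_s: 9.43
tool_pos: [0.4931, -0.117, 0.0474]
tool_rot: [[-0.002, 0.995, 0.097], [0.001, 0.097, -0.995], [-1.0, -0.002, -0.001]]
force: [-4.3, -0.5, -12.8]
width: 0.0241
time_s: 9.68
tool_pos: [0.4931, -0.1169, 0.0464]
tool_rot: [[-0.002, 0.995, 0.097], [0.001, 0.097, -0.995], [-1.0, -0.002, -0.001]]
force: [-5.7, -0.2, -12.5]
width: 0.0244
```

```bash
for i in 1 ; do python3 -m creep '[[255,[0.1,-0.03,0],0],[255,[0,0,0],0]]'; python3 -m creep '[[255,[0.1,0,0],0],[255,[0,0,0],0]]'; done
```

```text
time_s: 9.93
tool_pos: [0.4932, -0.117, 0.0456]
tool_rot: [[-0.001, 0.995, 0.097], [0.0, 0.097, -0.995], [-1.0, -0.001, -0.001]]
force: [-5.9, -0.2, -12.7]
width: 0.0241
time_s: 10.18
tool_pos: [0.4932, -0.117, 0.0448]
tool_rot: [[-0.001, 0.995, 0.097], [0.001, 0.097, -0.995], [-1.0, -0.001, -0.001]]
force: [-6.2, 0.2, -11.6]
width: 0.024
```

```bash
python3 -m creep '[[255,[0.05,-0.03,0],0],[255,[0,0,0],0]]'; python3 -m creep '[[255,[0.05,0,0],0],[255,[0,0,0],0]]'
```

```text
time_s: 10.42
tool_pos: [0.4932, -0.117, 0.0447]
tool_rot: [[-0.001, 0.995, 0.097], [0.001, 0.097, -0.995], [-1.0, -0.001, -0.001]]
force: [-5.9, 0.5, -9.2]
width: 0.0244
time_s: 10.68
tool_pos: [0.4932, -0.117, 0.0447]
tool_rot: [[-0.001, 0.995, 0.097], [0.001, 0.097, -0.995], [-1.0, -0.001, -0.001]]
force: [-7.5, 1.3, -7.3]
width: 0.0242
```

The pin touches the strip at z=0.0447, pressing about 4 N. Now I'll creep forward and feel for the hole.

```bash
python3 -m creep '[[255,[0,0,-0.05],0],[255,[0,0,-0.05],0],[255,[0,0,0],0]]';  python3 -m creep '[[255,[0,0,-0.05],0],[255,[0,0,-0.05],0],[255,[0,0,0],0]]'
```

```text
time_s: 11.05
tool_pos: [0.4932, -0.117, 0.0447]
tool_rot: [[-0.0, 0.995, 0.097], [-0.001, 0.097, -0.995], [-1.0, -0.001, 0.001]]
force: [-6.7, -2.6, -8.6]
width: 0.0242
time_s: 11.42
tool_pos: [0.4932, -0.1164, 0.0447]
tool_rot: [[-0.0, 0.995, 0.097], [-0.002, 0.097, -0.995], [-1.0, -0.0, 0.002]]
force: [-6.4, -3.8, -9.3]
width: 0.0238
```

```bash
python3 -m creep '[[255,[0,-0.05,-0.05],0],[255,[0,0,-0.05],0],[255,[0,0,0],0]]';  python3 -m creep '[[255,[0,-0.03,-0.05],0],[255,[0,0,-0.05],0],[255,[0,0,0],0]]'
```

```text
time_s: 11.8
tool_pos: [0.4931, -0.1153, 0.0447]
tool_rot: [[0.001, 0.995, 0.097], [-0.002, 0.097, -0.995], [-1.0, 0.001, 0.002]]
force: [-4.1, -3.2, -10.5]
width: 0.0238
time_s: 12.18
tool_pos: [0.4929, -0.1136, 0.0443]
tool_rot: [[0.002, 0.995, 0.097], [-0.001, 0.097, -0.995], [-1.0, 0.002, 0.001]]
force: [-0.9, -1.8, -11.6]
width: 0.0242
```

The height fell to 0.0443 and the tool carries the whole spring load again, so the pin has found the hole edge. I'll shift 1 mm towards its centre and lower.

```bash
python3 -m creep '[[255,[0,0,-0.05],0],[255,[0,0,0],0]]';  python3 -m creep '[[255,[0.1,0,0],0],[255,[0,0,0],0]]';  python3 -m creep '[[255,[0.1,0,0],0],[255,[0,0,0],0]]'
```

```text
time_s: 12.42
tool_pos: [0.4927, -0.1128, 0.0442]
tool_rot: [[0.001, 0.995, 0.097], [-0.0, 0.097, -0.995], [-1.0, 0.001, 0.0]]
force: [0.0, -2.3, -10.7]
width: 0.0239
time_s: 12.68
tool_pos: [0.4927, -0.1128, 0.0431]
tool_rot: [[0.001, 0.995, 0.097], [-0.0, 0.097, -0.995], [-1.0, 0.001, 0.0]]
force: [0.7, -2.1, -12.1]
width: 0.0242
time_s: 12.92
tool_pos: [0.4927, -0.1128, 0.0421]
tool_rot: [[0.001, 0.995, 0.097], [-0.0, 0.097, -0.995], [-1.0, 0.001, 0.0]]
force: [1.1, -1.0, -12.1]
width: 0.0244
```

```bash
python3 -m creep '[[255,[0.15,0,0],0],[255,[0.15,0,0],0],[255,[0,0,0],0]]';  python3 -m creep '[[255,[0.15,0,0],0],[255,[0.1,0,0],0],[255,[0,0,0],0]]'
```

```text
time_s: 13.3
tool_pos: [0.4926, -0.1128, 0.0391]
tool_rot: [[0.001, 0.995, 0.097], [-0.0, 0.097, -0.995], [-1.0, 0.001, 0.0]]
force: [3.0, -1.2, -9.8]
width: 0.0242
time_s: 13.68
tool_pos: [0.4926, -0.1128, 0.0366]
tool_rot: [[0.001, 0.995, 0.097], [-0.0, 0.097, -0.995], [-1.0, 0.001, 0.0]]
force: [4.3, -0.8, -10.2]
width: 0.0241
```

```bash
python3 -m creep '[[255,[0.08,0.04,0],0],[255,[0,0,0],0]]'; python3 -m creep '[[175,[0,0,0],0],[165,[0,0,0],0],[165,[0,0,0],0],[150,[0,0,0],0],[150,[0,0,0],0]]';python3 fz.py s8 >/dev/null
```

```text
time_s: 13.92
tool_pos: [0.4926, -0.1128, 0.0358]
tool_rot: [[0.0, 0.995, 0.097], [-0.0, 0.097, -0.995], [-1.0, 0.0, 0.0]]
force: [2.7, -0.9, -6.9]
width: 0.024
time_s: 14.55
tool_pos: [0.4926, -0.1128, 0.0357]
tool_rot: [[0.0, 0.995, 0.097], [-0.0, 0.097, -0.995], [-1.0, 0.0, 0.0]]
force: [-0.1, 0.4, -0.4]
width: 0.035
```

View pics/s8.png

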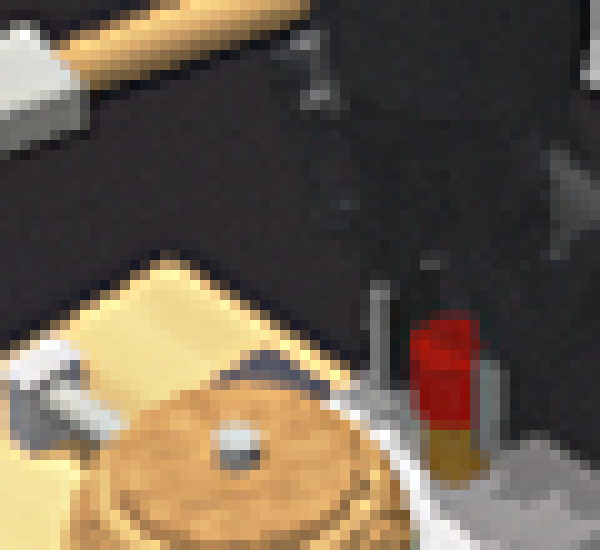

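The knob at crop (445,370) is free and both pads stand clear. I'll open more, rise straight up and back away.

```bash
python3 -m creep '[[110,[0,0,0],0],[110,[0,0,0],0],[110,[-1,0,0],0],[110,[-3,0,0],0],[110,[-5,0,0],0],[110,[-5,0,0],0],[110,[0,-3,0],0],[110,[0,0,0],0]]'; python3 -m creep '[[110,[0,-6,0],0],[110,[0,-6,3],0],[110,[0,-2,6],0],[110,[0,0,6],0],[110,[0,0,6],0],[110,[0,0,6],0],[110,[0,0,0],0]]'; python3 look.py 9; python3 - <<'E'
from h import *
y=np.array([-.0969,.9953,0])
for n,B in(("top",(250,200,402,275)),("scene",(240,140,330,215))):
    im,d=imaging.get_image(n);c=imaging.camera_info(n);T=c["world_from_camera"]
    v,u=np.indices(d.shape);P=np.stack([(u-c["cx"])/c["fx"]*d,-(v-c["cy"])/c["fy"]*d,-d],-1)@T[:3,:3].T+T[:3,3]
    hs=cv2.cvtColor(im,cv2.COLOR_RGB2HSV);m=((hs[...,0]<6)|(hs[...,0]>174))&(hs[...,1]>140)&(hs[...,2]>60)
    k=np.zeros_like(m);k[B[1]:B[3],B[0]:B[2]]=1;q=P[m&k&(d>0)]
    zt=np.percentile(q[:,2],80);q2=q[q[:,2]>zt-.005];print(n,len(q),zt,q2.mean(0),((q2.max(0)+q2.min(0))/2), blobs(im,(0,150,80),(6,255,255),B))
E
```

```text
time_s: 15.6
tool_pos: [0.4623, -0.1159, 0.1771]
tool_rot: [[0.002, 0.995, 0.096], [-0.001, 0.096, -0.995], [-1.0, 0.002, 0.001]]
force: [0.8, -0.0, -0.7]
width: 0.0487
time_s: 16.48
tool_pos: [0.3531, -0.3976, 0.1739]
tool_rot: [[-0.002, 0.996, 0.093], [0.003, 0.093, -0.996], [-1.0, -0.002, -0.003]]
force: [-1.2, 0.2, 0.7]
width: 0.0489
top 82 0.09889522478873487 [ 0.49344784 -0.11256633  0.09771874] [ 0.49361568 -0.11281946  0.09811496] [([329, 247, 10, 10, 79], [333.39, 251.53])]
scene 89 0.097723271976663 [ 0.49596209 -0.11021662  0.09746182] [ 0.4946894  -0.11228241  0.09815824] [([286, 176, 9, 12, 87], [290.22, 181.2])]
```

View pics/scene9.png

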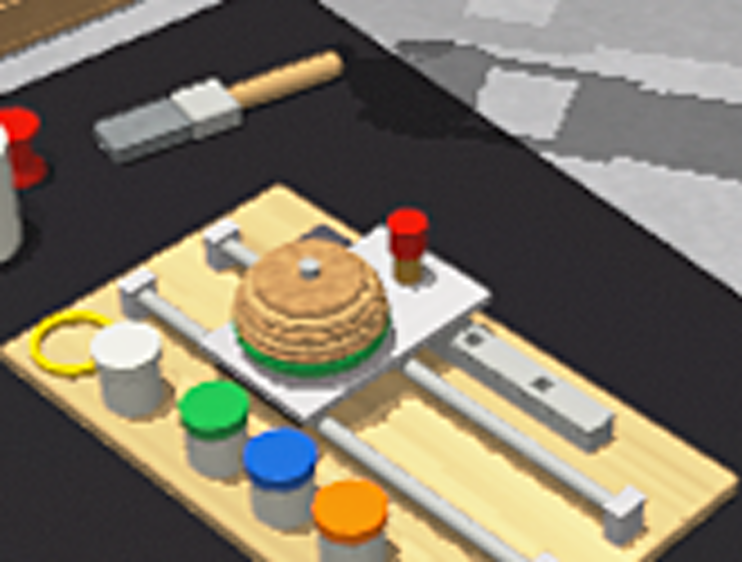

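View pics/top9.png

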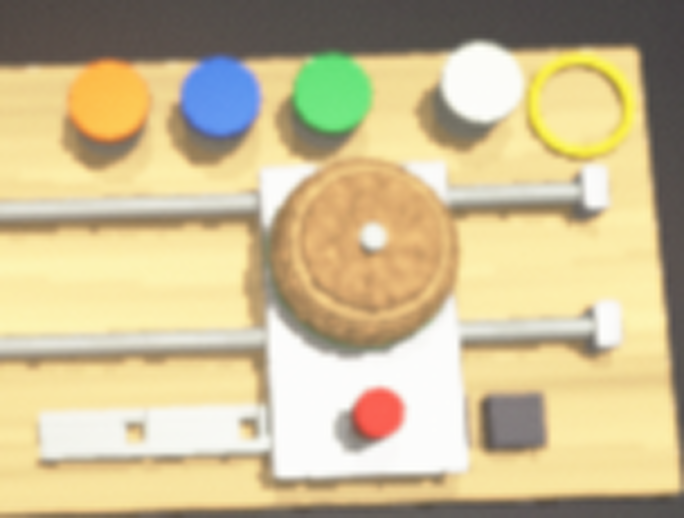

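The carriage is at the green station and the knob top is back at 0.098 m, its height with the pin home. The two remaining holes are still ahead of it and nothing else has moved. Handing in.

```bash
python3 -m creep '[[110,[0,0,0],0],[110,[0,0,0],0]]'; python3 -c "
from workcell import env
print(env.hand_in())"
```

```text
time_s: 16.92
tool_pos: [0.3538, -0.3941, 0.1761]
tool_rot: [[0.001, 0.995, 0.098], [-0.001, 0.098, -0.995], [-1.0, 0.001, 0.001]]
force: [0.2, 0.6, -0.3]
width: 0.0486
the job is handed in; nothing more can be done
None
```

The carriage is now at the green-lid station, which is the first one, with the pin home in its hole. I pulled the knob up about 12 mm and slid the carriage along. I then let the pin ride lightly on the strip (about 3–5 N) until it found the hole edge at roughly 60 mm of travel, lowered it to within about 0.3 mm of home, let go and backed away. The job was handed in at 16.9 s.

**Last checks:**
- **Pin:** the knob top measures 0.098 m in both views, the same as with the pin home at the start.
- **Position:** the knob is about 61 mm from home, in line with the hole seen in the pictures.
- **Surroundings:** the pots, bangle, bobbin and brush look unmoved in the close-up pictures; the bottle, basket and mug were not checked again. The arm touches nothing.

**Disagreements and side loads:**
- **Fingertip height:** depth readings put the fingertips about 36 mm higher than the reported tool position. I went by the cameras for the grasp height.
- **Sideways force:** while I held the knob there was up to about 7 N across the rail. Along the rail it stayed under about 4 N.

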